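Turn the drying tiles in their stands

TASK

Two plaster tiles stand on edge in the grooves of two wooden stands to dry, each leaning on one pair of dowels. Push on the upper part of each tile with your fingertips so that it tips over past upright and comes to rest leaning on the opposite dowels of its own stand, its foot still in the groove. Only push the tiles, never pick them up, and do not disturb anything else on the table.

Things in the scene. Friction and masses are not known exactly. Their poses are not given: they have to be found in the camera images.
- tile_peach: peach-coloured plaster tile 200 x 200 x 10 mm, 0.5 kg, loose, on edge in the groove of stand_p, leaning 16 degrees to the stand's -x (robot's) side, upper edge 208 mm above the table. Falls only if over 3 degrees from upright; rests 11 to 16 degrees over on the dowels. Origin: centre of its lower large face at the start; y along the groove.
- tile_peach_top (a point): middle of the upper edge of the peach tile, half-way through its thickness
- tile_peach_foot (a point): middle of the lower edge of the peach tile, half-way through its thickness
- stand_p: fixed wooden stand, origin under its centre on the table, z up, x away from the robot (+-0.4 rad). Base 130 (x) x 190 (y) x 15 mm. Groove along y: floor at z 15 mm, x -10 to +10 mm; lips to z 28 mm. Four upright dowels, 14 mm thick, at x +-42, y +-70 mm, tops at z 138 mm; nothing between them along y. Holds the peach tile.
- tile_green: pale green plaster tile 200 x 200 x 10 mm, 0.5 kg, loose, on edge in the groove of stand_g, leaning 16 degrees to the stand's +x (far) side, upper edge 208 mm above the table. Falls only if over 3 degrees from upright; rests 11 to 16 degrees over on the dowels. Origin: centre of its lower large face at the start; y along the groove.
- tile_green_top (a point): middle of the upper edge of the pale green tile, half-way through its thickness
- tile_green_foot (a point): middle of the lower edge of the pale green tile, half-way through its thickness
- stand_g: fixed wooden stand, origin under its centre on the table, z up, x away from the robot (+-0.4 rad). Base 130 (x) x 190 (y) x 15 mm. Groove along y: floor at z 15 mm, x -10 to +10 mm; lips to z 28 mm. Four upright dowels, 14 mm thick, at x +-42, y +-70 mm, tops at z 138 mm; nothing between them along y. Holds the pale green tile. Either stand may be the left one.
- mist_blue: bystander: clear mist bottle with teal wash, 37 mm across, 139 mm high; origin under its centre
- mist_brown: bystander: clear mist bottle with amber wash, 37 mm across, 139 mm high; origin under its centre
- mist_clear: bystander: clear mist bottle with colourless wash, 37 mm across, 139 mm high; origin under its centre
- pot_green: bystander: dark green paint pot, 56 mm across, 61 mm high, behind and between the stands; origin under its centre
- jar: bystander: glass jar, 64 mm across, 100 mm high; origin under its centre
There are look-alikes about, which are no part of the job. What is shaped like the stand_g but turquoise is not meant.

How it is judged (in metres and radians):
At the end, for the whole second after the job is handed in: Each tile has changed sides: the middle of its upper edge lies at least 30 mm past the groove's middle on the side opposite to its start and at least 190 mm high, its lower edge is still in its own stand's groove (within 20 mm across and 40 mm along), and both tiles are at rest (x of tile_peach_top in the frame of stand_p above 0.03 m and height (world z) of each of tile_peach_top, tile_green_top above 0.19 m and x of tile_peach_foot in the frame of stand_p between -0.02 and 0.02 m and height (world z) of each of tile_peach_foot, tile_green_foot below 0.035 m and y of tile_peach_foot in the frame of stand_p between -0.04 and 0.04 m and linear speed of each of tile_peach, tile_green below 0.02 m/s and angular speed of each of tile_peach, tile_green below 0.1 rad/s and x of tile_green_top in the frame of stand_g below -0.03 m and x of tile_green_foot in the frame of stand_g between -0.02 and 0.02 m and y of tile_green_foot in the frame of stand_g between -0.04 and 0.04 m); the robot touches nothing.
It fails at once if the peach tile is lifted out of its groove (lower edge more than 30 mm above the groove floor) (height (world z) of tile_peach_foot above 0.045 m).
It fails at once if the green tile is lifted out of its groove (lower edge more than 30 mm above the groove floor) (height (world z) of tile_green_foot above 0.045 m).
It fails at once if a bystander (bottle, pot or jar) is moved by more than 20 mm (distance of any of mist_blue, mist_brown, mist_clear, pot_green, jar from where it was at the start of the episode above 0.02 m).
It fails at once if a standing bottle or jar is tipped (angle between any of mist_blue, mist_brown, mist_clear, pot_green, jar's own z axis and vertical above 0.5 rad).
It also fails if it takes over 42 s, if anything falls off the work surface, if the arm or the gripper's body presses on something with over 40 N, if the wrist force passes 120 N, or if a joint passes its speed limit or range.

ROBOT

A 6-joint arm with a two-finger parallel gripper is mounted at the origin on the work surface; the furniture and walls round the work are solid. World frame = base frame: x ahead of the robot, y to its left, z up, the work surface at z = 0. Lengths are in mm, angles in rad, forces in N, time in s.
With the tool pointing down it reaches from about 300 to 850 mm from the base axis. Payload 5.4 kg.
Tool frame: the origin (TCP) lies midway between the tips of the shut fingers; the grasp point (between the pads) lies behind it (r.pinch_z is the z of the grasp point in the tool frame, in mm); z points along the fingers, y is the line along which they close (so a half turn about z gives the same grasp; the last joint's range is limited). The gripper opens to 85 mm and grips with 20 to 120 N. Pads are 22 mm wide; open, the fingers measure 114 mm over their backs; the gripper's body (76 mm by 85 mm) begins 54 mm behind the grasp point. The pads swing forward as they close: fully open they stand 13 mm farther back than shut.
Start: joints at [-1.519, 0.158, 1.597, -0, 1.386, -0.21], TCP at [148.798, -555.397, 231.299] pointing down, gripper open.
Joint ranges: [-2.91, 2.91], [-0.94, 2.29], [0.18, 2.7], [-1.29, 4.43], [0.17, 2.64], [-3, 3]. Speed limits (rad/s): [2.57, 2.57, 3.14, 3.14, 3.14, 3.14].

INTERFACE

Orientations are given as a unit quaternion [w, x, y, z].
In Python, from plant import telemetry, viewer, workorder, r gives the robot as it stands. The module is installed in compiled form; this text tells all that it offers.
- The arm moves only by the shell command python3 -m pendant 'ROWS' [FORCE]. ROWS is JSON, a list of rows, each a list of 7 numbers: the shift along the tool's x, y, z in m, then the turn, a rotation vector about the tool's x, y, z in degrees, then the gripper's target within -1 to 1 (shut at 1, half-way at 0, fully open at -1). A call has 1 to 10 rows; each row shifts and turns the commanded pose from where the row before left it, along the tool's axes as they then stand; what a row does not reach is not made up. A row lasts 1/10 s, in which the tool goes at most 50 mm and 8.59 degrees, less where a joint would pass 70% of its speed; a pose out of reach is approached as far as the arm can. A call is refused whole if a number of a shift passes 0.05 or a number of a turn 8.59, either way. A call with a gripper value outside its range is refused whole. The fingers move at their own pace and stop on an object; FORCE is the grip in N (left out, the last holds). Time passes only in rows, so rows that do not move let the fingers close. It gives the time, the measured TCP pose, the force, the opening and the grip force at its end, in the units of the state.
- telemetry.get_state(): the state, without advancing time (a new reading comes with each control period).
- viewer.capture(name): name is "side" or "top" or "wrist"; returns (picture, depth): 420x560x3 uint8, blue, green, red; 420x560 float32, mm along the optical axis (not along the pixel's ray), 0 where there is no reading.
- viewer.calibration(name): a dict with "K" (3x3 intrinsics, pixels), "position" and "rotation" of the camera in the world. Camera axes: x right, y down, z forward; pixel columns grow to the right and rows downward; lengths in mm; the calibration is good to about 2 mm. A picture is of the moment at which its call begins: read the wrist's pose just before it. calibration takes no time and is no camera call; for the wrist camera it gives the pose at the moment of the call.
- workorder.job_done(): hands the job in; it is judged then, once.
The state is a dict: "time": time; "joint_positions": joint angles; "joint_vel": joint speeds; "joint_efforts": joint torques, N m; "position": TCP position; "tool_rot": TCP orientation; "contact_force": force on the tool from outside, world axes, zero at the start; "moment": the same for the moment, N m; "finger_gap": opening from 0.0 (shut) to 1.0 (fully open); "finger_force": force on a finger pad.
Only numpy, scipy, OpenCV 4.12 (cv2) and the standard library are available. Lean on these libraries where they do the work, as an engineer would, in place of code of your own. Each camera call takes 0.05 s, during which the arm holds its last target. There are 200 camera calls.

## Working session

There is one attempt and no reset: what is moved stays moved. The work goes in short steps, Python scripts to look and compute and a shell command to move; the robot and the scene stay as the last step left them, time stands still between calls to the robot, and variables do not carry over. Pictures are saved under pics/ and viewed, at most 10 in all, crops included, and the job is handed in when it is done.

```bash
mkdir -p pics; python3 - <<'E'
from plant import telemetry, viewer, r
import cv2, numpy as np
s=telemetry.get_state(); print(s['position'],s['tool_rot'],s['finger_gap'],r.pinch_z)
for n in ('top','side'):
    p,d=viewer.capture(n); cv2.imwrite(f'pics/{n}0.png',p); np.savez(f'{n}0.npz',p=p,d=d)
    c=viewer.calibration(n); print(n,c['position'],np.round(c['rotation'],3).tolist(),c['K'][0][0])
E
```

```text
[ 148.76419197 -554.77867504  230.28649689] [-9.78472572e-04  9.91444033e-01  1.30528790e-01  8.26039432e-05] 0.9999391688752591 -18.700000000000003
top [ 410.66017391   11.24052524 1362.13186891] [0.027, -0.7, 0.713, -0.014] 416.1816016940999
side [  559.80471251 -1249.11885434   895.380525  ] [-0.5, 0.865, 0.03, -0.007] 519.8521691970003
```

View pics/top0.png

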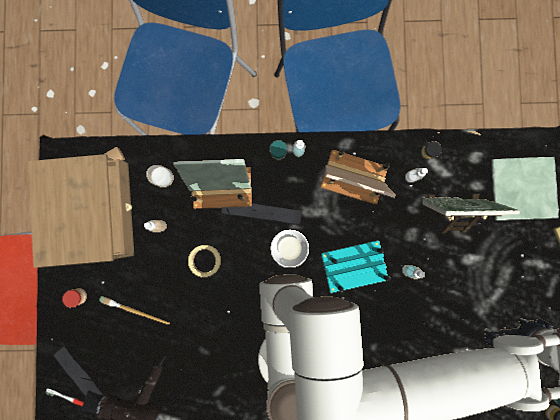

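View pics/side0.png

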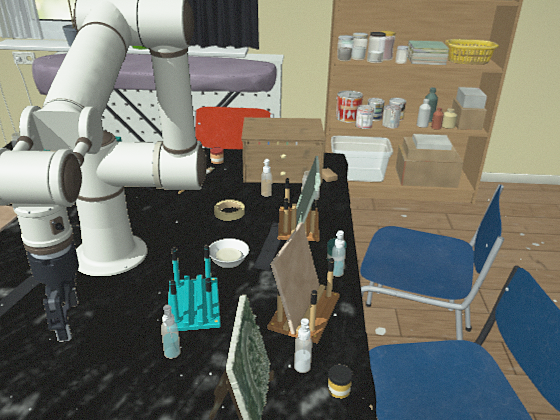

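The top view shows the green tile on the left stand at about (215,182), leaning away. The peach tile is on the stand at about (358,178), leaning towards the robot. A mottled tile stands on an easel at (470,207), and the turquoise look-alike stand is at (355,266). Next I'll measure these from depth.

```bash
cat > h.py <<'E'
import numpy as np, cv2
from plant import viewer
def cloud(n,d,c=None):
    c=c or viewer.calibration(n); K=np.array(c['K']); v,u=np.indices(d.shape)
    P=np.stack([(u-K[0,2])/K[0,0]*d,(v-K[1,2])/K[1,1]*d,d],-1)
    return P@np.array(c['rotation']).T+np.array(c['position'])
E
python3 - <<'E'
from h import *
z=np.load('top0.npz'); P=cloud('top',z['d']); np.save('Ptop.npy',P)
print('table',P[230,440],P[330,230])
def px(u,v): return np.round(P[v,u]).tolist()
for u,v in [(210,175),(195,185),(335,165),(350,175),(360,180),(380,188),(205,205),(240,205),(279,149),(299,148),(430,150),(415,175),(160,176),(155,226),(289,248),(470,207),(260,213),(90,200),(125,210)]: print((u,v),px(u,v))
# plane fits of large faces
for n,(u0,u1,v0,v1) in dict(green=(170,255,155,212),peach=(320,400,145,205)).items():
    Q=P[v0:v1,u0:u1].reshape(-1,3); hh=(Q[:,2]>145)&(Q[:,2]<230)
    Q=Q[hh]; e=Q[Q[:,2]>198]; m=e.mean(0); d=np.linalg.svd(e[:,:2]-m[:2])[2][0]
    print(n,len(Q),'top edge mean',m.round(),'dir',d.round(3),'ext',np.ptp(e[:,:2]@d).round(), 'xr',e[:,0].min(),e[:,0].max(),'yr',e[:,1].min(),e[:,1].max(),len(e),Q[:,2].max())
im=cv2.resize(z['p'][125:300,140:540],None,fx=2,fy=2,interpolation=cv2.INTER_CUBIC); cv2.imwrite('pics/topc.png',im)
E
```

```text
Traceback (most recent call last):
  File "h.py", line 6, in cloud
    return P@np.array(c['rotation']).T+np.array(c['position'])
           ~^~~~~~~~~~~~~~~~~~~~~~~~~~
ValueError: matmul: Input operand 1 has a mismatch in its core dimension 0, with gufunc signature (n?,k),(k,m?)->(n?,m?) (size 4 is different from 3)
```

Calibration rotation is a quaternion [w,x,y,z].

```bash
cat > h.py <<'E'
import numpy as np, cv2
from plant import viewer
from scipy.spatial.transform import Rotation as R
def cloud(n,d,c=None):
    c=c or viewer.calibration(n); K=np.array(c['K']); v,u=np.indices(d.shape)
    P=np.stack([(u-K[0,2])/K[0,0]*d,(v-K[1,2])/K[1,1]*d,d],-1)
    return P@R.from_quat(np.roll(c['rotation'],-1)).as_matrix().T+np.array(c['position'])
E
python3 - <<'E'
from h import *
z=np.load('top0.npz'); P=cloud('top',z['d']); np.save('Ptop.npy',P)
print('table',P[230,440].round(),P[330,230].round())
def px(u,v): return np.round(P[v,u]).tolist()
for u,v in [(210,175),(195,185),(335,165),(350,175),(360,180),(380,188),(205,205),(240,205),(279,149),(299,148),(430,150),(415,175),(160,176),(155,226),(289,248),(470,207),(260,213),(90,200),(125,210)]: print((u,v),px(u,v))
for n,(u0,u1,v0,v1) in dict(green=(170,255,155,212),peach=(320,400,145,205)).items():
    Q=P[v0:v1,u0:u1].reshape(-1,3); hh=(Q[:,2]>145)&(Q[:,2]<230)
    Q=Q[hh]; e=Q[Q[:,2]>198]; m=e.mean(0); d=np.linalg.svd(e[:,:2]-m[:2])[2][0]
    print(n,len(Q),'top edge mean',m.round(),'dir',d.round(3),'ext',np.ptp(e[:,:2]@d).round(), 'xr',e[:,0].min(),e[:,0].max(),'yr',e[:,1].min(),e[:,1].max(),len(e),Q[:,2].max())
im=cv2.resize(z['p'][125:300,140:540],None,fx=2,fy=2,interpolation=cv2.INTER_CUBIC); cv2.imwrite('pics/topc.png',im)
E
```

```text
table [ 402. -488.    2.] [ 92. 198.   1.]
(210, 175) [579.0, 235.0, 132.0]
(195, 185) [558.0, 294.0, 67.0]
(335, 165) [617.0, -150.0, 30.0]
(350, 175) [575.0, -187.0, 101.0]
(360, 180) [554.0, -210.0, 138.0]
(380, 188) [525.0, -258.0, 179.0]
(205, 205) [497.0, 273.0, 17.0]
(240, 205) [495.0, 159.0, 16.0]
(279, 149) [667.0, 28.0, 61.0]
(299, 148) [659.0, -33.0, 108.0]
(430, 150) [654.0, -446.0, 57.0]
(415, 175) [572.0, -386.0, 92.0]
(160, 176) [592.0, 412.0, 42.0]
(155, 226) [431.0, 410.0, 101.0]
(289, 248) [354.0, 3.0, 25.0]
(470, 207) [466.0, -504.0, 191.0]
(260, 213) [468.0, 95.0, 3.0]
(90, 200) [508.0, 572.0, 180.0]
(125, 210) [479.0, 488.0, 136.0]
green 902 top edge mean [606. 223. 206.] dir [-0.019  1.   ] ext 197.0 xr 597.2739706647062 614.4261433910123 yr 125.67191101367312 322.874704630891 345 212.96189627678314
peach 443 top edge mean [ 532. -199.  206.] dir [-0.316 -0.949] ext 198.0 xr 496.9270699330669 568.4574989338666 yr -292.4928006843137 -103.92010865113066 262 213.22300700776645
```

View pics/topc.png

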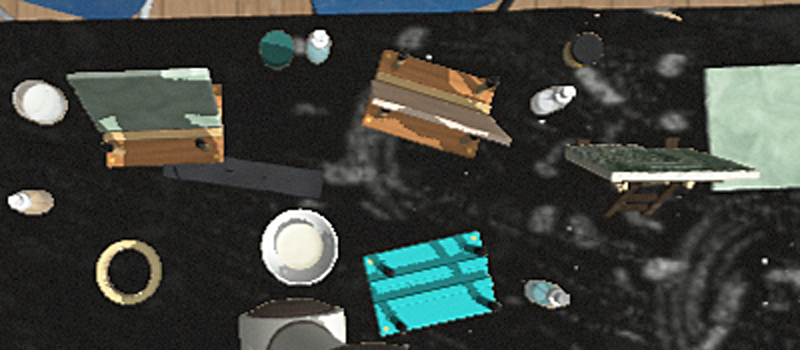

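Measured top edges:

| Tile | Top-edge centre (x, y) | Height z | Edge length | Stand yaw |
|---|---|---|---|---|
| Green | (606, 223) | 206 | 197 | about 1° |
| Peach | (532, -199) | 206 | 198 | about -18.4° |

These agree with the 208 mm height and 200 mm length given. I'll do peach first: turn the tool +33.4° about its z, then go behind the tile with the fingers open along the groove.

```bash
python3 -m pendant '[[0,0,-0.005,0,0,8.35,-1],[0,0,-0.005,0,0,8.35,-1],[0,0,-0.005,0,0,8.35,-1],[0,0,-0.005,0,0,8.35,-1],[0.0174,-0.0417,0,0,0,0,-1],[0.0174,-0.0417,0,0,0,0,-1],[0.0174,-0.0417,0,0,0,0,-1],[0.0174,-0.0417,0,0,0,0,-1],[0.0174,-0.0417,0,0,0,0,-1],[0.0174,-0.0417,0,0,0,0,-1]]'
python3 -m pendant '[[0.0174,-0.0417,0,0,0,0,-1],[0.0174,-0.0417,0,0,0,0,-1],[0.0174,-0.0417,0,0,0,0,-1],[0.0174,-0.0417,0,0,0,0,-1],[0.0174,-0.0417,0,0,0,0,-1],[0,0,0,0,0,0,-1],[0,0,0,0,0,0,-1]]'
python3 - <<'E'
from plant import viewer,telemetry
import cv2,numpy as np
c=viewer.calibration('wrist'); p,d=viewer.capture('wrist'); cv2.imwrite('pics/w1.png',p); np.savez('w1.npz',p=p,d=d)
print(c['position'],c['rotation'])
E
```

```text
time: 1.1
position: [327.6, -349.2, 250.9]
tool_rot: [-0.0, 0.987, -0.16, -0.0]
contact_force: [0.4, -0.6, 0.8]
finger_gap: 0.999
finger_force: 0.0
time: 1.8
position: [475.3, -179.7, 250.8]
tool_rot: [-0.0, 0.987, -0.159, -0.001]
contact_force: [-0.4, -0.5, -0.4]
finger_gap: 0.999
finger_force: 0.0
[ 548.09027993 -204.00539461  393.76294342] [-0.0904306  -0.57913302  0.80060129  0.12435762]
```

View pics/w1.png

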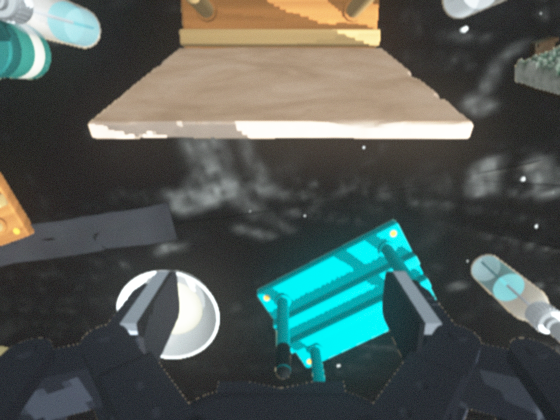

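The wrist picture shows the peach top edge from (90,130) to (472,130), centred at about 281. The open fingers sit at about (150,310) and (405,305), so they are centred and parallel to the tile. Now descend and push.

```bash
python3 -m pendant '[[0,0,0.03,0,0,0,-1],[0,0,0.03,0,0,0,-1],[0,0,0.03,0,0,0,-1],[0,0,0,0,0,0,-1],[0.012,0,0,0,0,0,-1],[0.012,0,0,0,0,0,-1],[0.01,0,0,0,0,0,-1],[0.005,0,0,0,0,0,-1],[0.005,0,0,0,0,0,-1],[0.005,0,0,0,0,0,-1]]'
python3 -m pendant '[[0.005,0,0,0,0,0,-1],[0.005,0,0,0,0,0,-1],[0.005,0,0,0,0,0,-1],[0.005,0,0,0,0,0,-1],[0.005,0,0,0,0,0,-1],[0.005,0,0,0,0,0,-1]]'
python3 -c "
from plant import viewer
import cv2
p,d=viewer.capture('side'); cv2.imwrite('pics/s2.png',cv2.resize(p[120:400,150:400],None,fx=2,fy=2))"
```

```text
time: 2.85
position: [521.8, -196.2, 161.6]
tool_rot: [0.0, 0.987, -0.16, -0.0]
contact_force: [-1.5, 0.1, 0.9]
finger_gap: 1.004
finger_force: 0.4
time: 3.45
position: [551.0, -205.7, 162.0]
tool_rot: [0.0, 0.987, -0.16, 0.001]
contact_force: [-1.0, 0.7, 3.7]
finger_gap: 0.998
finger_force: 0.3
```

View pics/s2.png

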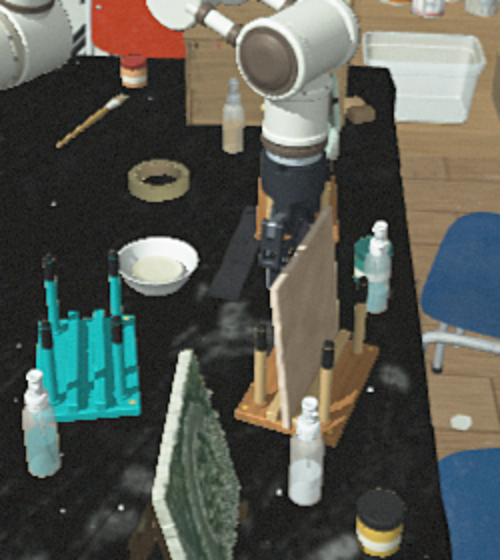

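The tile is nearly upright with its foot in the groove (crop, foot at about (285,415)), and the forces are small. I'll keep pushing slowly.

```bash
python3 -m pendant '[[0.005,0,0,0,0,0,-1],[0.005,0,0,0,0,0,-1],[0.005,0,0,0,0,0,-1],[0.005,0,0,0,0,0,-1],[0.005,0,0,0,0,0,-1],[0.004,0,0,0,0,0,-1],[0.004,0,0,0,0,0,-1],[0,0,0,0,0,0,-1]]'
python3 - <<'E'
from h import *
for n in('top',):
    p,d=viewer.capture(n); P=cloud(n,d).reshape(-1,3)
    cv2.imwrite('pics/t3.png',p)
p,d=viewer.capture('wrist'); c=viewer.calibration('wrist'); P=cloud('wrist',d,c).reshape(-1,3)
o=np.array([584,-216,0]); ex=np.array([.949,-.316,0]); ey=np.array([.316,.949,0])
L=np.stack([(P-o)@ex,(P-o)@ey,P[:,2]],1); L=L[(abs(L[:,1])<40)&(abs(L[:,0])<80)]
for a in range(140,220,10):
    q=L[(L[:,2]>a)&(L[:,2]<a+10)]; print(a,len(q),q[:,0].min().round() if len(q) else '',np.median(q[:,0]).round() if len(q) else '')
cv2.imwrite('pics/w3.png',p)
E
```

```text
time: 4.3
position: [581.9, -216.1, 161.3]
tool_rot: [0.0, 0.987, -0.16, 0.0]
contact_force: [0.1, -0.3, 1.0]
finger_gap: 1.0
finger_force: 0.0
140 877 16.0 17.0
150 1018 17.0 18.0
160 1247 18.0 19.0
170 1509 19.0 20.0
180 1863 20.0 21.0
190 2389 21.0 22.0
200 3177 22.0 23.0
210 8625 14.0 20.0
```

View pics/w3.png

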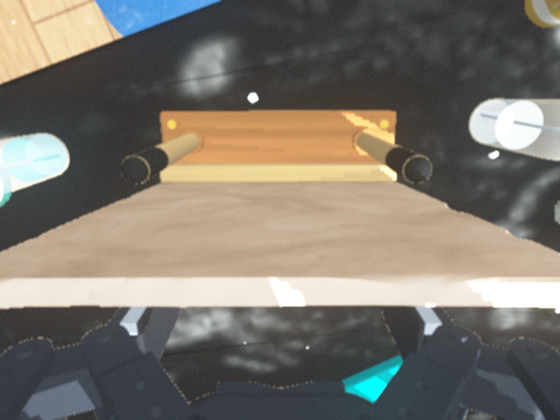

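The wrist view shows the tile's far face sloping away by about 6°, so it is past upright and starting to fall. Push a bit further and let it settle.

```bash
python3 -m pendant '[[0.003,0,0,0,0,0,-1],[0.003,0,0,0,0,0,-1],[0,0,0,0,0,0,-1],[0,0,0,0,0,0,-1],[0,0,0,0,0,0,-1]]'
cat > lean.py <<'E'
from h import *
import sys
o,yaw=dict(p=((584,-216,0),-.3215),g=((551,223,0),.019))[sys.argv[1]]
c=viewer.calibration('wrist'); p,d=viewer.capture('wrist'); P=cloud('wrist',d,c).reshape(-1,3)
ex=np.array([np.cos(yaw),np.sin(yaw),0]); ey=np.array([-ex[1],ex[0],0])
L=np.stack([(P-np.array(o))@ex,(P-np.array(o))@ey,P[:,2]],1); L=L[(abs(L[:,1])<35)&(abs(L[:,0])<90)]
for a in range(100,220,15):
    q=L[(L[:,2]>a)&(L[:,2]<a+15)]
    if len(q): print(a,len(q),np.percentile(q[:,0],[5,50,95]).round(),np.median(q[:,2]).round())
E
python3 lean.py p
```

```text
time: 4.9
position: [587.1, -217.8, 161.3]
tool_rot: [-0.0, 0.987, -0.16, -0.0]
contact_force: [0.3, -0.3, 0.1]
finger_gap: 1.002
finger_force: 0.0
100 126 [24. 26. 27.] 109.0
115 158 [27. 28. 31.] 120.0
130 244 [31. 33. 34.] 140.0
145 248 [35. 36. 37.] 152.0
160 333 [38. 40. 41.] 169.0
175 444 [42. 43. 45.] 183.0
190 725 [45. 47. 48.] 198.0
205 7745 [41. 45. 49.] 210.0
```

Peach now leans 13° the other way, with the top at x' ≈ +45 mm. Back off, rise, turn to the green stand's yaw and cross to behind the green tile.

```bash
python3 -m pendant '[[-0.02,0,0,0,0,0,-1],[-0.02,0,0,0,0,0,-1],[0,0,-0.035,0,0,0,-1],[0,0,-0.035,0,0,0,-1],[0,0,-0.035,0,0,0,-1],[0,0,0,0,0,-6.5,-1],[0,0,0,0,0,-6.5,-1],[0,0,0,0,0,-6.5,-1],[0,0,0,0,0,0,-1]]'
python3 -m pendant '[[0.0127,-0.0427,0,0,0,0,-1],[0.0127,-0.0427,0,0,0,0,-1],[0.0127,-0.0427,0,0,0,0,-1],[0.0127,-0.0427,0,0,0,0,-1],[0.0127,-0.0427,0,0,0,0,-1],[0.0127,-0.0427,0,0,0,0,-1],[0.0127,-0.0427,0,0,0,0,-1],[0.0127,-0.0427,0,0,0,0,-1],[0.0127,-0.0427,0,0,0,0,-1],[0.0127,-0.0427,0,0,0,0,-1]]'
python3 -m pendant '[[0,0,0,0,0,0,-1],[0,0,0,0,0,0,-1]]'
python3 - <<'E'
from h import *
p,d=viewer.capture('side'); P=cloud('side',d)
m=(P[...,0]>540)&(P[...,0]<660)&(P[...,1]>100)&(P[...,1]<330)&(P[...,2]>195)&(P[...,2]<220); print('green top',P[m].mean(0).round(),P[m].min(0).round(),P[m].max(0).round())
cv2.imwrite('pics/s4.png',cv2.resize(p[50:290,200:420],None,fx=2.5,fy=2.5))
E
```

```text
time: 5.85
position: [549.2, -205.1, 266.4]
tool_rot: [0.0, 1.0, 0.01, 0.0]
contact_force: [0.6, -0.3, 0.0]
finger_gap: 0.997
finger_force: 0.0
time: 6.85
position: [668.1, 226.0, 266.2]
tool_rot: [0.0, 1.0, 0.008, -0.0]
contact_force: [1.3, -0.5, 0.9]
finger_gap: 0.998
finger_force: 0.0
time: 7.05
position: [667.8, 225.0, 265.6]
tool_rot: [0.0, 1.0, 0.009, -0.0]
contact_force: [-0.1, -0.8, 0.6]
finger_gap: 1.001
finger_force: 0.0
green top [609. 207. 205.] [602. 119. 195.] [616. 320. 212.]
```

View pics/s4.png

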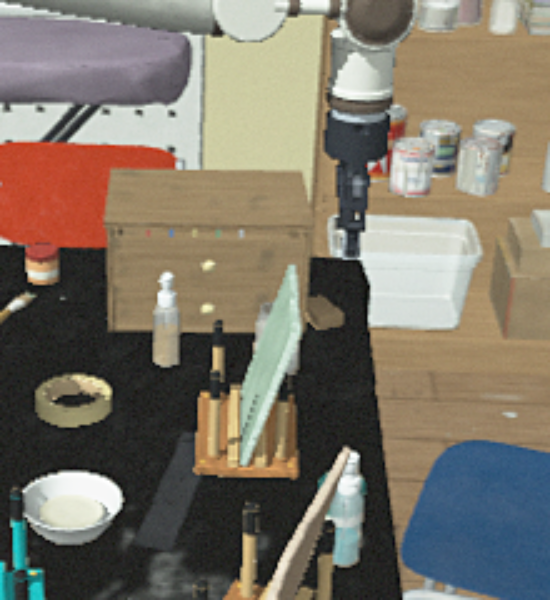

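The side view shows the fingers on the far side of the green tile's top edge (crop (293,265)) with clear space below. The peach tile is leaning away on its far dowels. Descend and push back.

```bash
python3 -m pendant '[[0,0,0.035,0,0,0,-1],[0,0,0.035,0,0,0,-1],[0,0,0.034,0,0,0,-1],[0,0,0,0,0,0,-1],[-0.012,0,0,0,0,0,-1],[-0.012,0,0,0,0,0,-1],[-0.01,0,0,0,0,0,-1],[-0.005,0,0,0,0,0,-1],[-0.005,0,0,0,0,0,-1],[-0.005,0,0,0,0,0,-1]]'
python3 -m pendant '[[-0.005,0,0,0,0,0,-1],[-0.005,0,0,0,0,0,-1],[-0.005,0,0,0,0,0,-1],[-0.005,0,0,0,0,0,-1],[-0.005,0,0,0,0,0,-1],[-0.005,0,0,0,0,0,-1]]'
python3 -m pendant '[[-0.005,0,0,0,0,0,-1],[-0.005,0,0,0,0,0,-1],[-0.005,0,0,0,0,0,-1],[-0.005,0,0,0,0,0,-1],[-0.005,0,0,0,0,0,-1],[0,0,0,0,0,0,-1]]'
cat > sl.py <<'E'
from h import *
p,d=viewer.capture('side'); P=cloud('side',d).reshape(-1,3)
for nm,o,yaw in (('p',(584,-216,0),-.3215),('g',(551,223,0),.019)):
    ex=np.array([np.cos(yaw),np.sin(yaw),0]); ey=np.array([-ex[1],ex[0],0])
    L=np.stack([(P-np.array(o))@ex,(P-np.array(o))@ey,P[:,2]],1); L=L[(L[:,1]<-97)&(L[:,1]>-108)&(abs(L[:,0])<70)]
    for a in range(40,220,20):
        q=L[(L[:,2]>a)&(L[:,2]<a+20)]
        if len(q): print(nm,a,len(q),q.mean(0).round())
cv2.imwrite('pics/s5.png',p)
E
python3 sl.py
```

```text
time: 8.1
position: [619.7, 222.8, 163.6]
tool_rot: [-0.0, 1.0, 0.009, 0.001]
contact_force: [0.5, -0.1, 0.5]
finger_gap: 0.996
finger_force: 0.4
time: 8.7
position: [588.6, 222.6, 162.3]
tool_rot: [0.0, 1.0, 0.01, -0.0]
contact_force: [0.9, -0.2, 1.3]
finger_gap: 1.001
finger_force: 0.2
time: 9.3
position: [563.2, 222.3, 162.1]
tool_rot: [-0.0, 1.0, 0.01, -0.0]
contact_force: [-0.2, 0.2, 0.3]
finger_gap: 1.003
finger_force: 0.0
p 40 13 [ 10. -99.  49.]
p 60 13 [ 15. -99.  71.]
p 80 15 [ 19. -98.  91.]
p 100 18 [ 24. -99. 110.]
p 120 16 [ 30. -99. 132.]
p 140 19 [ 34. -99. 150.]
p 160 21 [ 38. -98. 170.]
p 180 21 [ 43. -99. 189.]
p 200 14 [ 47. -99. 207.]
g 40 11 [   3. -100.   50.]
g 60 9 [   3. -102.   70.]
g 80 13 [   2. -101.   90.]
g 100 16 [   1. -101.  110.]
g 120 16 [   1. -100.  130.]
g 140 12 [   0. -101.  151.]
g 160 16 [  -1. -100.  170.]
g 180 12 [  -1. -100.  190.]
g 200 12 [  -2. -100.  208.]
```

Peach is at +47 mm at the top. Green is about 2° past upright, so I'll push on.

```bash
python3 -m pendant '[[-0.004,0,0,0,0,0,-1],[-0.004,0,0,0,0,0,-1],[-0.004,0,0,0,0,0,-1],[-0.003,0,0,0,0,0,-1],[-0.003,0,0,0,0,0,-1],[0,0,0,0,0,0,-1],[0,0,0,0,0,0,-1],[0,0,0,0,0,0,-1],[0,0,0,0,0,0,-1]]'
python3 sl.py | grep -E '^[pg] (40|100|200)'
```

```text
time: 10.25
position: [546.2, 221.8, 162.3]
tool_rot: [-0.0, 1.0, 0.01, 0.0]
contact_force: [-0.4, 1.2, 0.1]
finger_gap: 0.993
finger_force: 0.0
p 40 15 [ 10. -99.  49.]
p 100 15 [ 24. -99. 111.]
p 200 14 [ 47. -99. 206.]
g 40 13 [  -2. -100.   51.]
g 100 14 [ -15. -101.  110.]
g 200 8 [ -41. -100.  206.]
```

Both tiles now lean on the opposite dowels, with tops at +47 and -41 mm and heights of about 206 mm. Retreat to clear, then check.

```bash
python3 -m pendant '[[0.02,0,0,0,0,0,-1],[0.02,0,0,0,0,0,-1],[0.01,0,0,0,0,0,-1],[0,0,-0.04,0,0,0,-1],[0,0,-0.04,0,0,0,-1],[0,0,-0.03,0,0,0,-1],[0,0,0,0,0,0,-1],[0,0,0,0,0,0,-1],[0,0,0,0,0,0,-1]]'
python3 sl.py | grep -E '^[pg] (40|100|200)'
```

```text
time: 11.2
position: [595.1, 222.7, 270.5]
tool_rot: [0.0, 1.0, 0.01, -0.002]
contact_force: [0.2, -0.8, 0.2]
finger_gap: 1.001
finger_force: 0.0
p 40 14 [ 11. -98.  50.]
p 100 16 [ 24. -99. 110.]
p 200 14 [ 48. -99. 207.]
g 40 12 [  -1. -100.   51.]
g 100 12 [ -16. -101.  112.]
g 200 11 [ -39. -101.  206.]
```

View pics/s5.png

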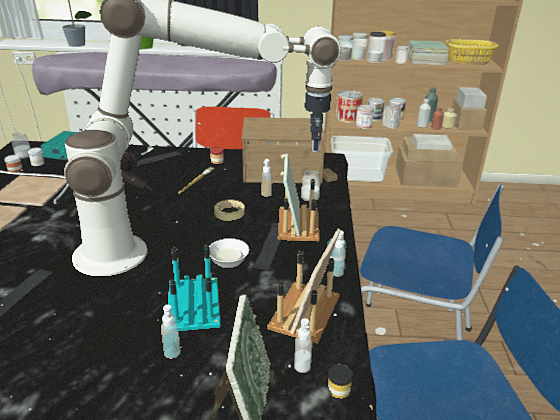

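Both tiles rest on their opposite dowels: green's top is at (287,156) and peach's at (337,233). The bottles and jar are undisturbed and the arm is clear, so I'm handing in.

```bash
python3 -c "
from plant import workorder; print(workorder.job_done())"
```

```text
the job is handed in; nothing more can be done
None
```

Both tiles were tipped past upright and now lean on the opposite dowels of their own stands with feet in the grooves, the gripper is clear, and the job was handed in at about 11 s (no verdict was returned).

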